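Clamp a metal sample under the inspection microscope with the cam-lock jaw

ROBOT

A 7-joint arm with a two-finger parallel gripper is mounted at the origin on a cart in front of the work surface, level with it; the furniture and walls round the work are solid. World frame = base frame: x ahead of the robot, y to its left, z up, the work surface at z = 0. Lengths are in m, angles in rad, forces in N, time in s.
With the tool pointing down it reaches from about 0.4 to 0.85 m from the base axis. Payload 10.4 kg.
Tool frame: the origin (TCP) lies midway between the tips of the shut fingers; the grasp point (between the pads) lies 19 mm behind it; z points along the fingers, y is the line along which they close (so a half turn about z gives the same grasp; the last joint's range is limited). The gripper opens to 87 mm and grips with 3 to 60 N. Pads are 19 mm wide; open, the fingers measure 117 mm over their backs; the gripper's body (75 mm by 190 mm) begins 51 mm behind the grasp point.
Start: joints at [1.157, 0.332, -0.065, 1.46, 0.022, 1.35, -0.088], TCP at [0.238, -0.578, 0.223] pointing down, gripper open.
Joint ranges: [-2.6, 2.6], [-0.5, 2.12], [-1.47, 1.34], [0.16, 2.42], [-1.27, 4.41], [0.06, 2.06], [-2.6, 2.6]. Speed limits (rad/s): [2.22, 2.22, 2.79, 2.79, 3.14, 3.14, 3.14].

INTERFACE

Orientations are given as a unit quaternion [x, y, z, w].
In Python, from bench import r gives the robot as it stands.
- The arm moves only by the tool arm_command, never from a script. Its arguments are lists of equal length, an entry for each row: "xyz": the shift along the world's x, y, z in m, a list of three; "rot": the turn, a rotation vector about the world's x, y, z in rad, a list of three. In form: {"xyz": [[tx, ty, tz], ...], "rot": [[ax, ay, az], ...]}. A call has 1 to 20 rows; each row is the pose to reach, as a shift and turn from the pose commanded when the call began; what a row does not reach only later rows make up. A row lasts 1/12 s, in which the tool goes at most 41.7 mm and 7.16 degrees, less where a joint would pass 70% of its speed; a pose out of reach is approached as far as the arm can. A call with a gripper value outside its range is refused whole. "grip" is the opening, from 0 (shut) to 1 (fully open), set as the call begins (left out, the last holds). The fingers move at their own pace and stop on an object; "squeeze" is the grip in N (left out, the last holds). Time passes only in rows, so rows that repeat a pose let the fingers close. It gives the time, the measured TCP pose, the force, the opening and the grip force at its end, in the units of the state.
- r.read_state(): the state, without advancing time (a new reading comes with each control period).
- r.camera(name): name is "side" or "top" or "wrist"; returns the picture (420x560x3 uint8, red, green, blue); there is no depth.
- r.camera_model(name): a dict with "fx", "fy", "cx", "cy" (pixels), "k1" (the pictures are not rectified: a ray, as slopes to the right and down, at radius r is drawn at 1 + k1 r^2 times it, then the intrinsics apply), "T" (4x4, takes a point from camera to world coordinates). Camera axes: x right, y up, looking along -z (the intrinsics and any distortion apply to the point x, -y, -z); pixel columns grow to the right and rows downward; lengths in m; the calibration is good to about 2 mm. A picture is of the moment at which its call begins: read the wrist's pose just before it. camera_model takes no time and is no camera call; for the wrist camera it gives the pose at the moment of the call.
- r.close_job(): hands the job in; it is judged then, once.
Trained networks look in the newest picture that a camera, given by its name, has taken for a name from the list of things; names that differ only in an ending like _2 or _b are one class to them, and where a whole thing is asked for, a point or a joint stands for the part that bears it (a point fixed in the world has none). Each returns a list of dicts, best first, with "conf" (0 to 1); they miss things now and then, are a little off and sometimes report something else, mostly with a low value. They report only what shows in the picture. A call takes as long as a camera call. They do not tell look-alikes from the thing itself.
- r.look_for(label, camera): "at" ([x, y, z] in m, in the coordinates of the camera as it stood for that picture, good to about 4 mm: the middle of the surface that is visible of it).
- r.spot_point(label, camera): "at" ([x, y, z] in m, in the coordinates of the camera as it stood for that picture, good to about 4 mm: a listed point, or the origin of a listed thing).
The state is a dict: "time": time; "joint_positions": joint angles; "joint_vel": joint speeds; "joint_torque": joint torques, N m; "ee_pos": TCP position; "eef_rot": TCP orientation; "ft_force": force on the tool from outside, world axes, zero at the start; "torque": the same for the moment, N m; "width": finger opening in m; "grip_force": force on a finger pad.
Only numpy, scipy, OpenCV 4.12 (cv2) and the standard library are available. Lean on these libraries where they do the work, as an engineer would, in place of code of your own. Each camera call takes 0.05 s, during which the arm holds its last target. There are 200 camera calls.

TASK

Get the metal sample that stands in the vee nest ready under the microscope: flip up the red-handled cam lever to free the sliding jaw, push the jaw forward until the sample is seated in the vee and the jaw's sprung face is pressed in about half-way, and fold the lever fully down again so that the jaw stays locked with that pressure. Also swing the side lamp in until its arm stands centred over the red mark on the quadrant below it. Leave the two spare samples on the mat and the other things on the bench where they are.

Things in the scene. Friction and masses are not known exactly. Their poses are not given: they have to be found in the camera images.
- stand: Inspection stand, fixed: grey base plate 258 x 110 mm, 8 mm thick. Origin on the bench; x runs along the slide from the front end (x = -0.123, jaw side) to the vee and the rear (x = +0.135), y to the left seen from the front, z up. A steel column (22 mm thick, 303 mm high, at x = 0.12, y = 0) holds the microscope over the nest.
- ring_light (a point): Centre of the underside of the microscope's black ring light (84 mm diameter), at stand x = 0.060, y = 0, 149 mm above the bench; a 59 mm tube goes on above it to 306 mm. With the sample clamped and the lever down, the knob's centre lies 87 mm lower and only some 9 mm in front of the ring's edge: no room for an upright gripper, but one leaning back 30 to 45 degrees toward the stand's front fits.
- nest_centre (a point): Point on the base plate (8 mm above the bench) below the optical axis, where a seated sample's centre comes to stand within 3 mm.
- jaw_slide (a joint): Position of the blue sliding jaw along the stand's x, m: 0 = front stop, up to 0.075, larger = nearer the vee. It carries the cam lever. With the lever below about 0.4 rad it is locked hard; above 0.6 rad it slides freely with 1.5 N friction. Where it meets the seated sample (between 0.04 and 0.06) depends on the sample that stands there, and is best felt.
- jaw_face (a joint): How far the jaw's sprung, white nylon-faced pad (34 mm wide, 12 mm high, centre 17.5 mm above the bench) is pushed back into the jaw, m: 0 relaxed, 0.005 bottomed, 2 N per mm. While the lever is up the spring shoves the free jaw away again as soon as nothing holds it, so the push must be kept up while the lever goes down.
- cam_lever (a joint): Angle of the cam lever, rad: 0 = fully down, lying forward (toward the vee) 72 degrees from upright; 1.257 = upright; 1.75 = leaning 28 degrees back, end stop. Stiff: 5 N at the knob, 8 N near the bottom; stays where left. That is more than the slide's friction: moving the raised knob along the slide first drags the jaw with it, and turns the lever only once the jaw meets resistance or its stop.
- lever_pivot (a point): The lever's pivot axis (along the stand's y), on the jaw, 45 mm above the bench, at stand x = -0.096 + jaw_slide.
- lever_knob (a point): Centre of the red ball knob (22 mm diameter) at the lever's end, 55 mm from the pivot. Can be pinched from both sides along the stand's y and then turns between the fingers like a crank. 62 mm above the bench with the lever down, 100 mm upright. Below it when down is the jaw's nose, 20 mm wide, top 26.5 mm above the bench.
- lamp_arm (a joint): Angle of the side lamp's arm about the column, rad, growing from parked (rear left) toward the front left; range 0 to 1.3; at 0 the arm points 70 degrees to the left of the stand's x axis. It stands over the red mark at 0.90. Friction 0.2 N m holds it wherever it is left.
- lamp_knob (a point): Middle of the red upright finger knob (15 mm diameter, 22 mm high, centre 127 mm above the bench, top at 138 mm) on the lamp, 143 mm from the column's axis. The lamp under it reaches down to 60 mm above the bench.
- lamp_pointer (a point): Point of the lamp arm's centre line (the arm is a bar 10 mm wide with a white line along its top), 67 mm from the column's axis; it stands over the red mark when the arm is set.
- lamp_mark (a point): The red mark on the aluminium quadrant plate under the lamp arm, 67 mm from the column's axis, on the left of the column.
- v_block: The steel vee block of the nest (18 mm high, 90 degrees, open toward the jaw), fixed on the stand; origin at the vee's apex on the base plate, axes as the stand's.
- sample_mat: Grey rubber mat, 80 x 170 x 8 mm, fixed; origin at its underside's centre. The two spare samples stand on it.
- tall_sample_mid (a point): Centre of the tall round metal sample, 34 mm diameter, 45 mm high. Any one of the three samples may be the one in the nest; it stands there upright, up to about 10 mm short of the vee.
- middle_sample_mid (a point): Centre of the middle round metal sample, 36 mm diameter, 28 mm high.
- flat_sample_mid (a point): Centre of the flat round metal sample, 38 mm diameter, 16 mm high.
- white_bottle_mid (a point): Centre of a white plastic bottle, 49 mm diameter, 94 mm high, on the bench right of the stand.
- lens_loupe_mid (a point): Centre of a black loupe, 36 mm diameter, 26 mm high, right of the stand.
- green_tin_mid (a point): Centre of a flat green-lidded tin, 54 mm diameter, 20 mm high, left of the stand.
- tall_sample: The tall sample; origin at its underside's centre.
- middle_sample: The middle sample; origin at its underside's centre.
- flat_sample: The flat sample; origin at its underside's centre.
Things that resemble listed ones, but are neither listed nor needed, are in the scene too. What is shaped like the flat_sample but blue or orange is not meant. Leave any purple look-alike of the tall_sample alone.

How it is judged:
By the outcome, as a careful person would: the job done as asked, in the order asked, and still so for the second after the job is handed in, with the robot touching nothing.
It also fails if it takes over 58 s, if anything falls off the work surface, if the arm or the gripper's body presses on something with over 40 N, if the wrist force passes 120 N, or if a joint passes its speed limit or range.

## Working session

There is one attempt and no reset: what is moved stays moved. The work goes in short steps, Python scripts to look and compute and a tool call to move; the robot and the scene stay as the last step left them, time stands still between calls to the robot, and variables do not carry over. Pictures are saved under pics/ and viewed, at most 10 in all, crops included, and the job is handed in when it is done.

Besides the shell and the picture viewer there is one more tool, called after "Request:" by a JSON object that holds its "api" and its "payload", one argument or row to a line. arm_command: Moves the arm, as the interface text tells. Its arguments: {"type":"object","properties":{"xyz":{"type":"array"},"rot":{"type":"array"},"grip":{"type":"number"},"squeeze":{"type":"number"}},"required":["xyz","rot"]}

```bash
mkdir -p pics; ls; cat > h.py <<'E'
from bench import r
import numpy as np, cv2
from scipy.spatial.transform import Rotation as R
def w(cam,p):
    T=np.array(r.camera_model(cam)["T"]); return T[:3,:3]@np.array(p)+T[:3,3]
def spot(l,cam,n=2,f=None):
    for d in (f or r.spot_point)(l,cam)[:n]: print(l,cam,round(d["conf"],2),np.round(w(cam,d["at"]),4))
def proj(cam,P):
    m=r.camera_model(cam);T=np.array(m["T"]);q=T[:3,:3].T@(np.array(P)-T[:3,3])
    u=np.array([q[0],-q[1]])/-q[2];u=u*(1+m["k1"]*(u@u));return np.array([m["fx"]*u[0]+m["cx"],m["fy"]*u[1]+m["cy"]])
def ray(cam,uv,z):
    m=r.camera_model(cam);T=np.array(m["T"]);d=np.array([(uv[0]-m["cx"])/m["fx"],(uv[1]-m["cy"])/m["fy"]]);u=d.copy()
    for _ in range(20):u=d/(1+m["k1"]*(u@u))
    v=T[:3,:3]@np.array([u[0],-u[1],-1]);return T[:3,3]+v*(z-T[2,3])/v[2]
def save(cam,name,img=None):
    img=r.camera(cam) if img is None else img
    cv2.imwrite("pics/"+name,img[:,:,::-1]);return img
E
python3 - <<'E'
from h import *
a=save("side","s0.png");b=save("top","t0.png")
cv2.imwrite("pics/both.png",cv2.resize(np.vstack([a,b])[:,:,::-1],None,fx=.714,fy=.714))
for c in("top","side"):
    T=np.array(r.camera_model(c)["T"]);print(c,T.round(3).tolist())
    for l in ["stand","ring_light","nest_centre","lever_pivot","lever_knob","lamp_knob","lamp_pointer","lamp_mark","v_block","tall_sample_mid","middle_sample_mid","flat_sample_mid"]: spot(l,c)
print(r.read_state())
E
```

```text
pics
top [[0.014, 0.993, -0.114, 0.389], [-1.0, 0.013, -0.011, -0.058], [-0.009, 0.114, 0.993, 1.27], [0.0, 0.0, 0.0, 1.0]]
stand top 0.85 [ 0.5597 -0.1941  0.0013]
ring_light top 0.56 [ 0.5941 -0.1511  0.1516]
nest_centre top 0.75 [ 0.5956 -0.1481  0.0027]
lever_pivot top 0.93 [ 0.51   -0.2519  0.0444]
lever_knob top 0.72 [ 0.5434 -0.2099  0.059 ]
lamp_knob top 0.83 [ 0.5157 -0.0118  0.1228]
lamp_pointer top 0.53 [ 0.5793 -0.0642  0.0941]
lamp_mark top 0.89 [ 0.5681 -0.0919  0.0911]
tall_sample_mid top 0.53 [0.4996 0.3262 0.0178]
tall_sample_mid top 0.47 [0.3516 0.122  0.0279]
middle_sample_mid top 0.25 [ 0.5929 -0.1505  0.1505]
flat_sample_mid top 0.67 [ 0.3576 -0.0557  0.0069]
flat_sample_mid top 0.63 [0.3418 0.2287 0.0073]
side [[-0.863, 0.318, -0.393, 0.059], [-0.506, -0.549, 0.666, 0.678], [-0.005, 0.773, 0.634, 0.826], [0.0, 0.0, 0.0, 1.0]]
stand side 0.55 [ 0.5614 -0.1973 -0.0008]
stand side 0.31 [3.904e-01 7.730e-02 2.000e-04]
ring_light side 0.65 [ 0.5978 -0.1459  0.1447]
nest_centre side 0.79 [ 0.5947 -0.1465  0.006 ]
lever_pivot side 0.94 [ 0.5165 -0.2483  0.0407]
lever_p
[... 764 characters left out ...]
,  0.33221195, -0.06471406,  1.46010626,  0.02163947,
        1.34989951, -0.08845499]), 'joint_vel': array([ 5.68544218e-04, -1.10231294e-03, -4.51711450e-04,  5.09562794e-04,
       -1.12485647e-03, -2.55729551e-05,  6.08079371e-04]), 'joint_torque': array([ 1.43890102e-03, -6.23025227e+01,  2.53048277e-02, -3.90111172e+01,
       -6.11027400e-02,  3.15549388e-02, -1.43339719e-05]), 'ee_pos': array([ 0.23811916, -0.57788285,  0.22256511]), 'eef_rot': array([ 9.80959990e-01,  1.94209932e-01, -4.95328515e-07,  3.67997444e-05]), 'ft_force': array([ 0.36809465, -0.44884186, -0.22720045]), 'torque': array([-0.00319303,  0.02193032,  0.01027941]), 'grip_force': 0.0, 'width': 0.08679575590514081}
```

View pics/s0.png

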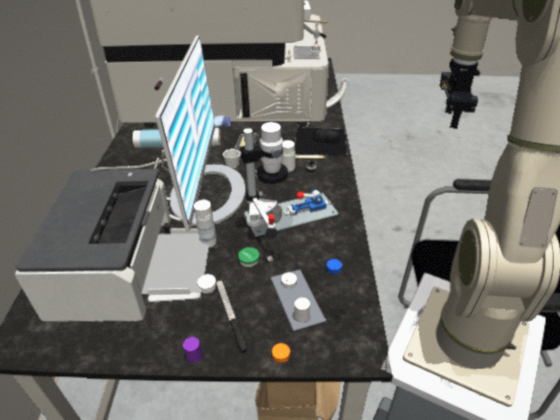

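View pics/t0.png

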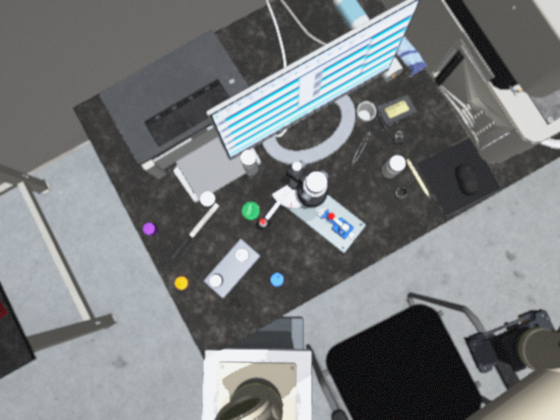

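The side view shows the stand with the blue jaw at about (308,205), the lever's red knob at (300,195) and lamp knob at (271,219). The top view shows the knob at (331,216) and the lamp knob at (263,222). The middle sample is in the nest.

```bash
cat >> h.py <<'E'
YAW=np.radians(51);O=np.array([.559,-.195])
def ax(): return np.array([np.cos(YAW),np.sin(YAW),0]),np.array([-np.sin(YAW),np.cos(YAW),0])
def Rt(th,yaw=None):
    ex,ey=ax();t=np.radians(th);z=np.sin(t)*ex-np.cos(t)*np.array([0,0,1]);y=-ey;return np.c_[np.cross(y,z),y,z]
def rv(Rm): return (R.from_matrix(Rm)*R.from_quat(r.read_state()["eef_rot"]).inv()).as_rotvec().round(4)
E
python3 - <<'E'
from h import *
m=Rt(40);print(rv(m)); k=np.array([.544,-.209,.060]);g=k+.019*m[:,2];print(g,g-.15*m[:,2]-r.read_state()["ee_pos"])
E
```

```text
[ 0.4215 -0.5654  0.4786]
[ 0.55168587 -0.19950874  0.04544516] [ 0.25288881  0.30344313 -0.06221329]
```

Request:
{"api": "arm_command", "payload": {
  "xyz": [
    [0.01, 0.012, 0],
    [0.03, 0.036, -0.005],
    [0.05, 0.06, -0.01],
    [0.075, 0.09, -0.015],
    [0.1, 0.12, -0.02],
    [0.125, 0.15, -0.03],
    [0.15, 0.18, -0.035],
    [0.175, 0.21, -0.04],
    [0.2, 0.24, -0.05],
    [0.22, 0.265, -0.055],
    [0.24, 0.29, -0.06],
    [0.253, 0.303, -0.062],
    [0.253, 0.303, -0.062],
    [0.253, 0.303, -0.062]
  ],
  "rot": [
    [0.02, -0.03, 0.024],
    [0.05, -0.068, 0.058],
    [0.09, -0.12, 0.1],
    [0.13, -0.175, 0.148],
    [0.17, -0.23, 0.193],
    [0.21, -0.28, 0.24],
    [0.25, -0.336, 0.285],
    [0.29, -0.39, 0.33],
    [0.33, -0.443, 0.375],
    [0.37, -0.496, 0.42],
    [0.4, -0.537, 0.454],
    [0.4215, -0.565, 0.479],
    [0.4215, -0.565, 0.479],
    [0.4215, -0.565, 0.479]
  ],
  "grip": 0.6,
  "squeeze": 40
}}

```text
time: 2.47
ee_pos: [0.491, -0.2747, 0.1602]
eef_rot: [0.848, 0.405, 0.308, -0.148]
ft_force: [0.1, 0.0, 0.5]
width: 0.052
grip_force: 0.0
```

```bash
python3 - <<'E'
from h import *
s=r.read_state();print(s["time"],s["ee_pos"],rv(Rt(40)),s["joint_positions"].round(2))
save("wrist","w1.png")
for l in ["stand","nest_centre","lever_pivot","lever_knob","v_block","lamp_mark","lamp_knob","middle_sample_mid","ring_light"]: spot(l,"wrist",1)
k=[.544,-.209,.06];print(proj("wrist",k))
E
```

```text
2.4667 [ 0.4910116  -0.27471577  0.16023037] [-0.0001 -0.0012 -0.0007] [ 1.15  0.36 -0.37  1.76 -0.61  1.2   0.38]
stand wrist 0.63 [ 5.565e-01 -1.943e-01  1.000e-04]
lever_pivot wrist 0.76 [ 0.5174 -0.2567  0.0431]
lever_knob wrist 0.7 [ 0.5527 -0.2135  0.0601]
v_block wrist 0.57 [ 0.6124 -0.132   0.0104]
lamp_mark wrist 0.69 [ 0.569  -0.0976  0.0932]
lamp_knob wrist 0.83 [ 0.5225 -0.0186  0.1225]
middle_sample_mid wrist 0.86 [ 0.5964 -0.1546  0.02  ]
[279.81623255 197.700959  ]
```

View pics/w1.png

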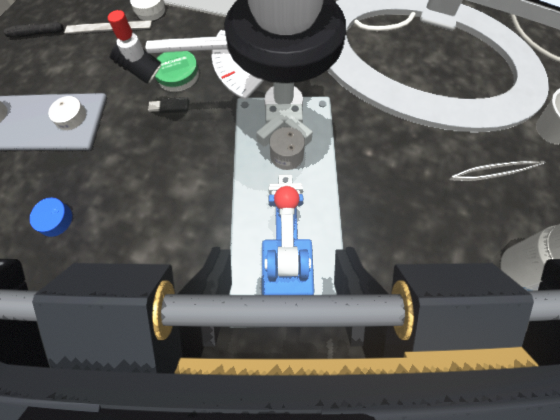

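The wrist view shows the knob at (287,197), pivot hub at (288,262), base plate far corners near (237,98) and (329,97), and the lamp knob at (120,25).

```bash
python3 - <<'E'
from h import *
img=cv2.imread("pics/w1.png")[:,:,::-1].astype(int)
red=(img[:,:,0]>150)&(img[:,:,1]<70)&(img[:,:,2]<70)
n,l,st,c=cv2.connectedComponentsWithStats(red.astype(np.uint8))
for i in range(1,n):
    if st[i,4]>8: print(st[i],c[i].round(1))
k=ray("wrist",(287,198),.062);print("knob",k)
p=ray("wrist",(288,262),.06);print("hub",p)
for row in (110,150,200,230):
    g=img[row].sum(1); 
    a=[x for x in range(215,345) if g[x]>330]
    L,Rr=ray("wrist",(a[0],row),.008),ray("wrist",(a[-1]+1,row),.008)
    print(row,a[0],a[-1],(L+Rr)[:2]/2,np.hypot(*(L-Rr)[:2]),np.degrees(np.arctan2(*(L-Rr)[1::-1])))
E
```

```text
[108  12  16  11  27] [116.9  19.1]
knob [ 0.54801256 -0.21380722  0.062     ]
hub [ 0.51361217 -0.25709374  0.06      ]
110 237 330 [ 0.63245591 -0.10629169] 0.10844912770432195 140.93574601107875
150 234 334 [ 0.59860873 -0.14873226] 0.10994690572547716 140.93755284399865
200 232 338 [ 0.56164385 -0.19571224] 0.1091516110029038 140.93505406009302
230 230 341 [ 0.5415195  -0.22113862] 0.11028671248198227 140.92979688380234
```

```bash
sed -i 's/radians(51)/radians(51.6)/' h.py; python3 - <<'E'
from h import *
m=Rt(40);print(rv(m),m[:,2]); k=np.array([.546,-.212,.062]);g=k+.019*m[:,2];print(g,g-.05*m[:,2]-r.read_state()["ee_pos"])
E
```

```text
[ 0.0005 -0.0003  0.0105] [ 0.3992661   0.50374844 -0.76604444]
[ 0.55358606 -0.20242878  0.04744516] [ 0.04260022  0.04750999 -0.0749673 ]
```

Request:
{"api": "arm_command", "payload": {
  "xyz": [
    [0.011, 0.012, -0.019],
    [0.022, 0.024, -0.038],
    [0.033, 0.036, -0.057],
    [0.0426, 0.0475, -0.075],
    [0.0426, 0.0475, -0.075]
  ],
  "rot": [
    [0, 0, 0.0105],
    [0, 0, 0.0105],
    [0, 0, 0.0105],
    [0, 0, 0.0105],
    [0, 0, 0.0105]
  ]
}}

```text
time: 3.38
ee_pos: [0.5337, -0.223, 0.0828]
eef_rot: [0.845, 0.41, 0.307, -0.152]
ft_force: [-1.0, 0.6, -0.3]
width: 0.0521
grip_force: 0.0
```

```bash
python3 - <<'E'
from h import *
s=r.read_state();print(s["time"],s["ee_pos"],rv(Rt(40)))
img=save("wrist","w2.png").astype(int)
for l in ["lever_pivot","lever_knob","middle_sample_mid"]: spot(l,"wrist",1)
red=(img[:,:,0]>130)&(img[:,:,1]<90)&(img[:,:,2]<90)
n,l,st,c=cv2.connectedComponentsWithStats(red.astype(np.uint8))
for i in range(1,n):
    if st[i,4]>8: print(st[i],c[i].round(1))
k=[.546,-.212,.062];print(proj("wrist",k)); m=Rt(40)
for a in range(-50,1,10): print(a,proj("wrist",s["ee_pos"]+a*.001*m[:,2]))
E
```

```text
3.3833 [ 0.53367898 -0.22298885  0.08277237] [-0.0042 -0.0029 -0.0046]
lever_pivot wrist 0.97 [ 0.5177 -0.2593  0.0471]
lever_knob wrist 0.79 [ 0.5493 -0.2158  0.0653]
middle_sample_mid wrist 0.77 [ 0.5964 -0.1578  0.0232]
[197  61  18   9  32] [205.8  64.7]
[290 237  17  26  88] [300.2 254. ]
[269 242  15  21  68] [274.2 255. ]
[277.90813638 241.84830752]
-50 [268.41980162 315.03046994]
-40 [269.28745535 301.14070215]
-30 [270.05384611 288.90095674]
-20 [270.73523992 278.04090827]
-10 [271.3447032  268.34467238]
0 [271.89282335 259.63817016]
```

View pics/w2.png

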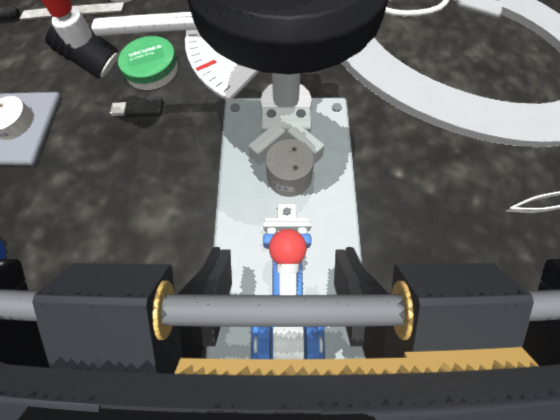

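The wrist view shows the knob at (287,248), with finger tips at about x=232 and 335. The finger midline is therefore at about x=283.5, and the knob lies 2 mm to its right.

Request:
{"api": "arm_command", "payload": {
  "xyz": [
    [0.006, 0.006, -0.01],
    [0.011, 0.012, -0.02],
    [0.016, 0.018, -0.03],
    [0.0207, 0.0228, -0.0383],
    [0.0207, 0.0228, -0.0383]
  ],
  "rot": [
    [0, 0, 0],
    [0, 0, 0],
    [0, 0, 0],
    [0, 0, 0],
    [0, 0, 0]
  ]
}}

```text
time: 4.0
ee_pos: [0.5545, -0.2039, 0.0467]
eef_rot: [0.846, 0.409, 0.308, -0.149]
ft_force: [-0.1, 1.0, -0.7]
width: 0.0522
grip_force: 0.0
```

Request:
{"api": "arm_command", "payload": {
  "xyz": [
    [0, 0, 0],
    [0, 0, 0],
    [0, 0, 0],
    [0, 0, 0],
    [0, 0, 0]
  ],
  "rot": [
    [0, 0, 0],
    [0, 0, 0],
    [0, 0, 0],
    [0, 0, 0],
    [0, 0, 0]
  ],
  "grip": 0,
  "squeeze": 20
}}

```text
time: 4.42
ee_pos: [0.5544, -0.2051, 0.0476]
eef_rot: [0.846, 0.409, 0.308, -0.149]
ft_force: [-0.8, 0.3, -0.0]
width: 0.0268
grip_force: 0.3
```

```bash
python3 - <<'E'
from h import *
s=r.read_state();print({k:np.round(s[k],4) for k in("time","ee_pos","ft_force","torque","width","grip_force")},rv(Rt(40)))
save("wrist","w3.png")
g=s["ee_pos"]-.019*R.from_quat(s["eef_rot"]).as_matrix()[:,2];print("grasp pt",g)
E
```

```text
{'time': np.float64(4.4167), 'ee_pos': array([ 0.5544, -0.2051,  0.0476]), 'ft_force': array([-0.7978,  0.2951, -0.0348]), 'torque': array([-0.5552,  0.4661,  0.0675]), 'width': np.float64(0.0268), 'grip_force': np.float64(0.3181)} [0.0007 0.     0.0002]
grasp pt [ 0.54680961 -0.21470038  0.06219213]
```

View pics/w3.png

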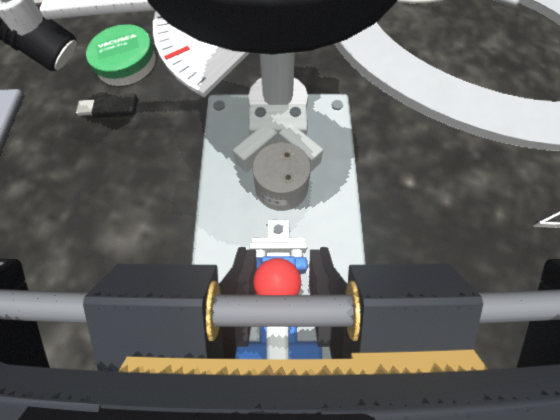

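The wrist view shows the knob at (277,280) between the fingers (inner edges at about 254 and 313). I'll shift about 2 mm to the left and finish closing.

Request:
{"api": "arm_command", "payload": {
  "xyz": [
    [-0.0016, 0.0012, 0],
    [-0.0018, 0.0014, 0],
    [-0.0018, 0.0014, 0],
    [-0.0018, 0.0014, 0],
    [-0.0018, 0.0014, 0]
  ],
  "rot": [
    [0, 0, 0],
    [0, 0, 0],
    [0, 0, 0],
    [0, 0, 0],
    [0, 0, 0]
  ],
  "grip": 0,
  "squeeze": 40
}}

```text
time: 4.88
ee_pos: [0.5526, -0.2034, 0.0474]
eef_rot: [0.846, 0.409, 0.308, -0.149]
ft_force: [-2.5, -1.5, 3.3]
width: 0.0197
grip_force: 39.9
```

Request:
{"api": "arm_command", "payload": {
  "xyz": [
    [-0.0005, -0.0006, 0.0025],
    [-0.0012, -0.0015, 0.0051],
    [-0.002, -0.0025, 0.0076],
    [-0.0027, -0.0034, 0.01],
    [-0.0036, -0.0046, 0.0124],
    [-0.0046, -0.0058, 0.0147],
    [-0.0056, -0.0071, 0.0169],
    [-0.0066, -0.0084, 0.019],
    [-0.0066, -0.0084, 0.019]
  ],
  "rot": [
    [0, 0, 0],
    [0, 0, 0],
    [0, 0, 0],
    [0, 0, 0],
    [0, 0, 0],
    [0, 0, 0],
    [0, 0, 0],
    [0, 0, 0],
    [0, 0, 0]
  ]
}}

```text
time: 5.63
ee_pos: [0.5459, -0.2118, 0.0668]
eef_rot: [0.846, 0.409, 0.308, -0.149]
ft_force: [0.7, 0.8, -0.2]
width: 0.02
grip_force: 40.0
```

```bash
cat >> h.py <<'E'
def st():
    s=r.read_state();ex,ey=ax();Rm=R.from_quat(s["eef_rot"]).as_matrix();g=s["ee_pos"]-.019*Rm[:,2]
    print("t",round(s["time"],2),"grasp along %.4f lat %.4f z %.4f"%((g-[*O,0])@ex,(g-[*O,0])@ey,g[2]),"F ex %.2f ey %.2f z %.2f"%(s["ft_force"]@ex,s["ft_force"]@ey,s["ft_force"][2]),"w %.4f gf %.1f"%(s["width"],s["grip_force"]))
E
python3 - <<'E'
from h import *
st()
r.camera("wrist")
for l in ["lever_pivot","lever_knob"]: spot(l,"wrist",1)
r.camera("side")
for l in ["lever_pivot","lever_knob"]: spot(l,"side",2)
E
```

```text
t 5.63 grasp along -0.0335 lat -0.0002 z 0.0814 F ex 1.05 ey -0.05 z -0.17 w 0.0200 gf 40.0
lever_knob wrist 0.96 [ 0.5432 -0.2205  0.0756]
lever_pivot side 0.63 [ 0.514  -0.2531  0.0422]
lever_pivot side 0.36 [ 0.3921  0.0755 -0.0024]
lever_knob side 0.57 [ 0.3924  0.0727 -0.0022]
lever_knob side 0.52 [ 0.5361 -0.2179  0.078 ]
```

Request:
{"api": "arm_command", "payload": {
  "xyz": [
    [-0.0012, -0.0015, 0.002],
    [-0.0024, -0.003, 0.004],
    [-0.0037, -0.0046, 0.0059],
    [-0.005, -0.0063, 0.0076],
    [-0.0064, -0.008, 0.0092],
    [-0.0078, -0.0098, 0.0107],
    [-0.0092, -0.0117, 0.0121],
    [-0.0107, -0.0136, 0.0134],
    [-0.0123, -0.0156, 0.0145],
    [-0.0139, -0.0176, 0.0155],
    [-0.0155, -0.0196, 0.0164],
    [-0.0171, -0.0216, 0.0172],
    [-0.0188, -0.0238, 0.0178],
    [-0.0205, -0.0259, 0.0183],
    [-0.0205, -0.0259, 0.0183]
  ],
  "rot": [
    [0, 0, 0],
    [0, 0, 0],
    [0, 0, 0],
    [0, 0, 0],
    [0, 0, 0],
    [0, 0, 0],
    [0, 0, 0],
    [0, 0, 0],
    [0, 0, 0],
    [0, 0, 0],
    [0, 0, 0],
    [0, 0, 0],
    [0, 0, 0],
    [0, 0, 0],
    [0, 0, 0]
  ]
}}

```text
time: 7.18
ee_pos: [0.5245, -0.239, 0.083]
eef_rot: [0.847, 0.408, 0.307, -0.148]
ft_force: [2.8, -4.8, -10.7]
width: 0.0197
grip_force: 40.0
```

```bash
python3 - <<'E'
from h import *
st()
r.camera("side")
for l in ["lever_pivot","lever_knob"]: spot(l,"side",2)
save("wrist","w4.png")
E
```

```text
t 7.18 grasp along -0.0681 lat -0.0002 z 0.0976 F ex -2.01 ey -5.22 z -10.70 w 0.0197 gf 40.0
lever_pivot side 0.77 [ 0.5034 -0.2655  0.0437]
lever_knob side 0.39 [ 0.5173 -0.2451  0.0885]
```

View pics/w4.png

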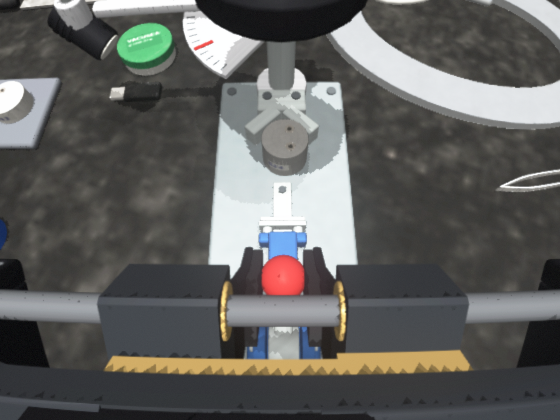

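The wrist view shows the knob at (284,277) still pinched and the jaw free and pulled back (pad at row 228), with the sample at (285,148). I'll push forward now.

Request:
{"api": "arm_command", "payload": {
  "xyz": [
    [0.0016, 0.002, 0],
    [0.0032, 0.004, 0],
    [0.0047, 0.0059, 0],
    [0.0062, 0.0078, 0],
    [0.0078, 0.0098, 0],
    [0.0093, 0.0118, 0],
    [0.0109, 0.0137, 0],
    [0.0124, 0.0157, 0],
    [0.014, 0.0176, 0],
    [0.0155, 0.0196, 0],
    [0.0171, 0.0216, 0],
    [0.0186, 0.0235, 0],
    [0.0186, 0.0235, 0]
  ],
  "rot": [
    [0, 0, 0],
    [0, 0, 0],
    [0, 0, 0],
    [0, 0, 0],
    [0, 0, 0],
    [0, 0, 0],
    [0, 0, 0],
    [0, 0, 0],
    [0, 0, 0],
    [0, 0, 0],
    [0, 0, 0],
    [0, 0, 0],
    [0, 0, 0]
  ]
}}

```text
time: 8.47
ee_pos: [0.5436, -0.2144, 0.0832]
eef_rot: [0.846, 0.409, 0.307, -0.149]
ft_force: [4.6, -3.4, -15.9]
width: 0.0197
grip_force: 40.0
```

```bash
python3 - <<'E'
from h import *
st()
r.camera("side")
for l in ["lever_pivot","lever_knob","middle_sample_mid","v_block"]: spot(l,"side",1)
save("wrist","w5.png")
spot("middle_sample_mid","wrist",1)
E
```

```text
t 8.47 grasp along -0.0370 lat 0.0000 z 0.0978 F ex 0.19 ey -5.78 z -15.91 w 0.0197 gf 40.0
lever_pivot side 0.87 [ 0.5233 -0.2405  0.0422]
lever_knob side 0.64 [ 0.5356 -0.2206  0.0917]
middle_sample_mid side 0.56 [ 0.5968 -0.1505  0.0242]
v_block side 0.64 [ 0.6093 -0.1249  0.0112]
middle_sample_mid wrist 0.58 [ 0.5909 -0.1541  0.0217]
```

View pics/w5.png

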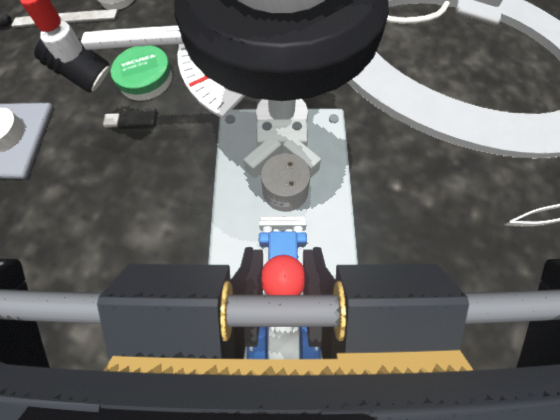

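The wrist view shows the pad front at row ~222 and the sample's near edge at row ~208, about 10 mm of gap remaining. I'll go forward in fine steps and relax the upward and lateral strain.

Request:
{"api": "arm_command", "payload": {
  "xyz": [
    [0.0013, 0.0007, -0.001],
    [0.002, 0.0019, -0.002],
    [0.0033, 0.0033, -0.002],
    [0.0045, 0.0049, -0.002],
    [0.0045, 0.0049, -0.002]
  ],
  "rot": [
    [0, 0, 0],
    [0, 0, 0],
    [0, 0, 0],
    [0, 0, 0],
    [0, 0, 0]
  ]
}}

```text
time: 9.23
ee_pos: [0.549, -0.208, 0.0829]
eef_rot: [0.846, 0.41, 0.308, -0.149]
ft_force: [-0.7, 1.9, -1.5]
width: 0.0198
grip_force: 40.0
```

```bash
python3 -c "
from h import *
st()"
```

```text
t 9.23 grasp along -0.0287 lat -0.0002 z 0.0975 F ex 1.04 ey 1.77 z -1.47 w 0.0198 gf 40.0
```

Request:
{"api": "arm_command", "payload": {
  "xyz": [
    [0.0006, 0.0008, 0],
    [0.0012, 0.0016, 0],
    [0.0012, 0.0016, 0]
  ],
  "rot": [
    [0, 0, 0],
    [0, 0, 0],
    [0, 0, 0]
  ]
}}

```text
time: 9.48
ee_pos: [0.5499, -0.2069, 0.0828]
eef_rot: [0.846, 0.409, 0.308, -0.149]
ft_force: [-3.1, 1.6, 1.3]
width: 0.0194
grip_force: 40.0
```

```bash
python3 -c "
from h import *
st()"
```

```text
t 9.48 grasp along -0.0272 lat -0.0003 z 0.0974 F ex -0.67 ey 3.45 z 1.28 w 0.0194 gf 40.0
```

Request:
{"api": "arm_command", "payload": {
  "xyz": [
    [0.0006, 0.0008, 0],
    [0.0012, 0.0016, 0],
    [0.0012, 0.0016, 0]
  ],
  "rot": [
    [0, 0, 0],
    [0, 0, 0],
    [0, 0, 0]
  ]
}}

```text
time: 9.73
ee_pos: [0.5508, -0.2059, 0.0823]
eef_rot: [0.846, 0.409, 0.308, -0.149]
ft_force: [-4.1, 0.5, 0.5]
width: 0.0198
grip_force: 40.0
```

```bash
python3 -c "
from h import *
st()"
```

```text
t 9.73 grasp along -0.0258 lat -0.0003 z 0.0969 F ex -2.11 ey 3.53 z 0.52 w 0.0198 gf 40.0
```

Request:
{"api": "arm_command", "payload": {
  "xyz": [
    [0.0006, 0.0008, 0],
    [0.0012, 0.0016, 0],
    [0.0012, 0.0016, 0]
  ],
  "rot": [
    [0, 0, 0],
    [0, 0, 0],
    [0, 0, 0]
  ]
}}

```text
time: 9.98
ee_pos: [0.5521, -0.2042, 0.0823]
eef_rot: [0.846, 0.409, 0.308, -0.149]
ft_force: [-4.0, 1.0, -2.3]
width: 0.0197
grip_force: 40.0
```

```bash
python3 -c "
from h import *
st()"
```

```text
t 9.98 grasp along -0.0237 lat -0.0003 z 0.0969 F ex -1.77 ey 3.76 z -2.34 w 0.0197 gf 40.0
```

Request:
{"api": "arm_command", "payload": {
  "xyz": [
    [0.0006, 0.0008, 0],
    [0.0012, 0.0016, 0],
    [0.0012, 0.0016, 0]
  ],
  "rot": [
    [0, 0, 0],
    [0, 0, 0],
    [0, 0, 0]
  ]
}}

```text
time: 10.23
ee_pos: [0.5534, -0.2025, 0.0824]
eef_rot: [0.846, 0.409, 0.308, -0.149]
ft_force: [-3.5, -0.1, -3.0]
width: 0.0196
grip_force: 40.0
```

```bash
python3 -c "
from h import *
st()"
```

```text
t 10.23 grasp along -0.0216 lat -0.0003 z 0.0969 F ex -2.20 ey 2.68 z -2.99 w 0.0196 gf 40.0
```

Request:
{"api": "arm_command", "payload": {
  "xyz": [
    [0.0006, 0.0008, 0],
    [0.0012, 0.0016, 0],
    [0.0012, 0.0016, 0]
  ],
  "rot": [
    [0, 0, 0],
    [0, 0, 0],
    [0, 0, 0]
  ]
}}

```text
time: 10.48
ee_pos: [0.5544, -0.2012, 0.0823]
eef_rot: [0.846, 0.409, 0.308, -0.149]
ft_force: [-4.4, -0.4, -3.3]
width: 0.0201
grip_force: 40.0
```

```bash
python3 -c "
from h import *
st()
r.camera('side')
for l in ['lever_pivot','lever_knob','middle_sample_mid','v_block']: spot(l,'side',1)
a=save('wrist','w6.png')
spot('middle_sample_mid','wrist',1)
"
```

```text
t 10.48 grasp along -0.0199 lat -0.0003 z 0.0969 F ex -3.05 ey 3.23 z -3.26 w 0.0201 gf 40.0
lever_pivot side 0.98 [ 0.5281 -0.2306  0.0437]
lever_knob side 0.63 [ 0.5479 -0.2097  0.0892]
middle_sample_mid side 0.4 [ 0.5952 -0.1473  0.0262]
v_block side 0.64 [ 0.6094 -0.1233  0.0123]
middle_sample_mid wrist 0.75 [ 0.5968 -0.1501  0.0195]
```

View pics/w6.png

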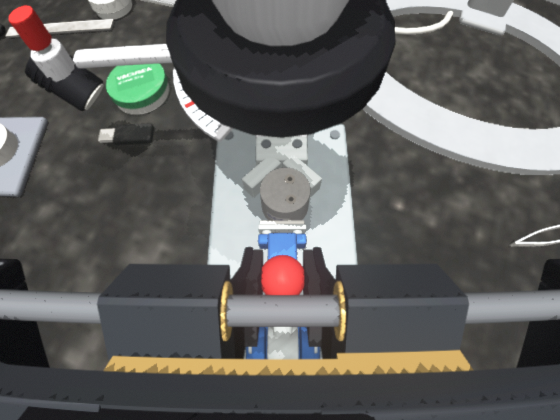

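The wrist view shows the pad now touching the sample (row ~220), which sits at (286,190) close to the vee's faces. I'll keep stepping while watching the force.

Request:
{"api": "arm_command", "payload": {
  "xyz": [
    [0.0006, 0.0008, 0],
    [0.0012, 0.0016, 0],
    [0.0012, 0.0016, 0]
  ],
  "rot": [
    [0, 0, 0],
    [0, 0, 0],
    [0, 0, 0]
  ]
}}

```text
time: 11.08
ee_pos: [0.5553, -0.2, 0.0821]
eef_rot: [0.846, 0.409, 0.307, -0.149]
ft_force: [-5.1, -2.2, -5.7]
width: 0.0195
grip_force: 40.0
```

```bash
python3 -c "
from h import *
st()"
```

```text
t 11.08 grasp along -0.0184 lat -0.0003 z 0.0967 F ex -4.84 ey 2.64 z -5.67 w 0.0195 gf 40.0
```

Request:
{"api": "arm_command", "payload": {
  "xyz": [
    [0.0006, 0.0008, 0],
    [0.0006, 0.0008, 0],
    [0.0006, 0.0008, 0]
  ],
  "rot": [
    [0, 0, 0],
    [0, 0, 0],
    [0, 0, 0]
  ]
}}

```text
time: 11.33
ee_pos: [0.5557, -0.1995, 0.0819]
eef_rot: [0.846, 0.409, 0.307, -0.149]
ft_force: [-6.2, -2.7, -6.8]
width: 0.0197
grip_force: 40.0
```

```bash
python3 -c "
from h import *
st()"
```

```text
t 11.33 grasp along -0.0178 lat -0.0003 z 0.0965 F ex -5.96 ey 3.16 z -6.76 w 0.0197 gf 40.0
```

Request:
{"api": "arm_command", "payload": {
  "xyz": [
    [0.0006, 0.0008, 0],
    [0.0006, 0.0008, 0],
    [0.0006, 0.0008, 0]
  ],
  "rot": [
    [0, 0, 0],
    [0, 0, 0],
    [0, 0, 0]
  ]
}}

```text
time: 11.58
ee_pos: [0.5562, -0.1989, 0.0817]
eef_rot: [0.847, 0.409, 0.307, -0.149]
ft_force: [-7.1, -4.2, -6.9]
width: 0.0196
grip_force: 40.0
```

```bash
python3 -c "
from h import *
st()
r.camera('side');spot('lever_pivot','side',1);spot('lever_knob','side',1)
r.camera('wrist');spot('middle_sample_mid','wrist',1)"
```

```text
t 11.58 grasp along -0.0170 lat -0.0002 z 0.0963 F ex -7.72 ey 2.96 z -6.90 w 0.0196 gf 40.0
lever_pivot side 0.8 [ 0.5341 -0.2286  0.0397]
lever_knob side 0.58 [ 0.5503 -0.2031  0.0861]
middle_sample_mid wrist 0.58 [ 0.5986 -0.153   0.0211]
```

Request:
{"api": "arm_command", "payload": {
  "xyz": [
    [0.0014, 0.0018, -0.0015],
    [0.0028, 0.0035, -0.003],
    [0.0028, 0.0035, -0.003]
  ],
  "rot": [
    [0, 0, 0],
    [0, 0, 0],
    [0, 0, 0]
  ]
}}

```text
time: 12.08
ee_pos: [0.5591, -0.1952, 0.0788]
eef_rot: [0.846, 0.409, 0.307, -0.149]
ft_force: [-5.8, -2.9, -7.4]
width: 0.0202
grip_force: 40.0
```

```bash
python3 -c "
from h import *
st()
r.camera('side');spot('lever_pivot','side',1);spot('lever_knob','side',1)"
```

```text
t 12.08 grasp along -0.0123 lat -0.0002 z 0.0934 F ex -5.87 ey 2.70 z -7.38 w 0.0202 gf 40.0
lever_pivot side 0.84 [ 0.537  -0.2256  0.0396]
lever_knob side 0.58 [ 0.5537 -0.2039  0.0853]
```

Request:
{"api": "arm_command", "payload": {
  "xyz": [
    [0.0014, 0.0018, -0.0017],
    [0.0028, 0.0035, -0.0034],
    [0.0028, 0.0035, -0.0034]
  ],
  "rot": [
    [0, 0, 0],
    [0, 0, 0],
    [0, 0, 0]
  ]
}}

```text
time: 12.48
ee_pos: [0.5619, -0.1918, 0.0756]
eef_rot: [0.846, 0.409, 0.307, -0.149]
ft_force: [-7.7, -2.8, -4.2]
width: 0.0199
grip_force: 40.0
```

```bash
python3 -c "
from h import *
st()"
```

```text
t 12.48 grasp along -0.0079 lat -0.0002 z 0.0902 F ex -6.98 ey 4.23 z -4.20 w 0.0199 gf 40.0
```

Request:
{"api": "arm_command", "payload": {
  "xyz": [
    [0.0012, 0.0016, -0.0019],
    [0.0025, 0.0031, -0.0037],
    [0.0025, 0.0031, -0.0037]
  ],
  "rot": [
    [0, 0, 0],
    [0, 0, 0],
    [0, 0, 0]
  ]
}}

```text
time: 12.73
ee_pos: [0.5646, -0.1884, 0.0722]
eef_rot: [0.846, 0.409, 0.307, -0.149]
ft_force: [-8.8, -3.4, -2.4]
width: 0.0196
grip_force: 40.0
```

```bash
python3 -c "
from h import *
st()
r.camera('side');spot('lever_pivot','side',1);spot('lever_knob','side',1)"
```

```text
t 12.73 grasp along -0.0036 lat -0.0003 z 0.0868 F ex -8.16 ey 4.77 z -2.37 w 0.0196 gf 40.0
lever_pivot side 0.98 [ 0.536  -0.2286  0.0418]
lever_knob side 0.7 [ 0.5841 -0.0605  0.0932]
```

Request:
{"api": "arm_command", "payload": {
  "xyz": [
    [0.001, 0.0013, -0.002],
    [0.002, 0.0026, -0.004],
    [0.002, 0.0026, -0.004]
  ],
  "rot": [
    [0, 0, 0],
    [0, 0, 0],
    [0, 0, 0]
  ]
}}

```text
time: 13.13
ee_pos: [0.5668, -0.1855, 0.0685]
eef_rot: [0.846, 0.409, 0.308, -0.149]
ft_force: [-7.6, -1.5, -1.1]
width: 0.0198
grip_force: 40.0
```

```bash
python3 -c "
from h import *
st()"
```

```text
t 13.13 grasp along 0.0001 lat -0.0002 z 0.0831 F ex -5.87 ey 5.06 z -1.12 w 0.0198 gf 40.0
```

Request:
{"api": "arm_command", "payload": {
  "xyz": [
    [0.001, 0.0014, -0.0022],
    [0.0021, 0.0027, -0.0043],
    [0.0021, 0.0027, -0.0043]
  ],
  "rot": [
    [0, 0, 0],
    [0, 0, 0],
    [0, 0, 0]
  ]
}}

```text
time: 13.38
ee_pos: [0.569, -0.1827, 0.0643]
eef_rot: [0.846, 0.409, 0.308, -0.149]
ft_force: [-7.8, -1.1, 0.7]
width: 0.02
grip_force: 40.0
```

```bash
python3 -c "
from h import *
st()
r.camera('side');spot('lever_pivot','side',1);spot('lever_knob','side',1)"
```

```text
t 13.38 grasp along 0.0037 lat -0.0002 z 0.0789 F ex -5.67 ey 5.42 z 0.68 w 0.0200 gf 40.0
lever_pivot side 0.64 [ 0.5332 -0.2278  0.0432]
lever_knob side 0.48 [ 0.5609 -0.1905  0.0725]
```

Request:
{"api": "arm_command", "payload": {
  "xyz": [
    [0.0009, 0.0012, -0.0023],
    [0.0018, 0.0023, -0.0046],
    [0.0027, 0.0034, -0.007],
    [0.0034, 0.0043, -0.0095],
    [0.0034, 0.0043, -0.0095]
  ],
  "rot": [
    [0, 0, 0],
    [0, 0, 0],
    [0, 0, 0],
    [0, 0, 0],
    [0, 0, 0]
  ]
}}

```text
time: 13.95
ee_pos: [0.5727, -0.1781, 0.0551]
eef_rot: [0.846, 0.409, 0.308, -0.149]
ft_force: [-7.6, -1.4, 1.5]
width: 0.0199
grip_force: 40.0
```

```bash
python3 -c "
from h import *
st()
r.camera('side');spot('lever_pivot','side',1);spot('lever_knob','side',1)"
```

```text
t 13.95 grasp along 0.0095 lat -0.0002 z 0.0697 F ex -5.81 ey 5.07 z 1.54 w 0.0199 gf 40.0
lever_knob side 0.61 [0.3501 0.1278 0.0057]
```

Request:
{"api": "arm_command", "payload": {
  "xyz": [
    [0.0006, 0.0008, -0.002],
    [0.0011, 0.0013, -0.004],
    [0.0011, 0.0013, -0.004]
  ],
  "rot": [
    [0, 0, 0],
    [0, 0, 0],
    [0, 0, 0]
  ]
}}

```text
time: 14.35
ee_pos: [0.5738, -0.1768, 0.0513]
eef_rot: [0.846, 0.409, 0.308, -0.149]
ft_force: [-9.3, -0.3, 3.3]
width: 0.0197
grip_force: 40.1
```

```bash
python3 -c "
from h import *
st()"
```

```text
t 14.35 grasp along 0.0112 lat -0.0003 z 0.0658 F ex -6.05 ey 7.08 z 3.26 w 0.0197 gf 40.1
```

Request:
{"api": "arm_command", "payload": {
  "xyz": [
    [0.0003, 0.0004, -0.0015],
    [0.0006, 0.0007, -0.003],
    [0.0006, 0.0007, -0.003]
  ],
  "rot": [
    [0, 0, 0],
    [0, 0, 0],
    [0, 0, 0]
  ]
}}

```text
time: 14.6
ee_pos: [0.5745, -0.1761, 0.049]
eef_rot: [0.846, 0.409, 0.308, -0.149]
ft_force: [-13.5, -1.6, 9.8]
width: 0.0197
grip_force: 40.2
```

```bash
python3 -c "
from h import *
st()"
```

```text
t 14.6 grasp along 0.0122 lat -0.0004 z 0.0636 F ex -9.61 ey 9.56 z 9.83 w 0.0197 gf 40.2
```

Request:
{"api": "arm_command", "payload": {
  "xyz": [
    [-0.0002, -0.0002, -0.0015],
    [-0.0002, -0.0002, -0.003],
    [-0.0002, -0.0002, -0.003]
  ],
  "rot": [
    [0, 0, 0],
    [0, 0, 0],
    [0, 0, 0]
  ]
}}

```text
time: 14.85
ee_pos: [0.5749, -0.176, 0.0479]
eef_rot: [0.845, 0.41, 0.309, -0.149]
ft_force: [-20.6, -0.3, 27.1]
width: 0.0192
grip_force: 40.2
```

```bash
python3 -c "
from h import *
st()
save('wrist','w7.png')
r.camera('side');spot('lever_pivot','side',1);spot('lever_knob','side',2)"
```

```text
t 14.85 grasp along 0.0125 lat -0.0007 z 0.0625 F ex -13.04 ey 16.01 z 27.09 w 0.0192 gf 40.2
lever_pivot side 0.89 [ 0.5381 -0.2261  0.0421]
lever_knob side 0.36 [ 0.5638 -0.1847  0.0575]
```

Request:
{"api": "arm_command", "payload": {
  "xyz": [
    [0, 0, 0.001],
    [0, 0, 0.002],
    [0, 0, 0.002],
    [0, 0, 0.002]
  ],
  "rot": [
    [0, 0, 0],
    [0, 0, 0],
    [0, 0, 0],
    [0, 0, 0]
  ],
  "grip": 0.55
}}

```text
time: 15.38
ee_pos: [0.5751, -0.1764, 0.0474]
eef_rot: [0.846, 0.409, 0.308, -0.148]
ft_force: [-0.4, 0.7, -0.5]
width: 0.0385
grip_force: 0.0
```

```bash
python3 -c "
from h import *
st()
save('wrist','w8.png')
spot('lever_knob','wrist',1);print(rv(Rt(40)),-.06*Rt(40)[:,2])"
```

```text
t 15.38 grasp along 0.0123 lat -0.0011 z 0.0620 F ex 0.35 ey 0.73 z -0.50 w 0.0385 gf 0.0
[ 0.0002  0.0005 -0.0003] [-0.02395597 -0.03022491  0.04596267]
```

Now retreat along the tool axis.

Request:
{"api": "arm_command", "payload": {
  "xyz": [
    [-0.004, -0.005, 0.0077],
    [-0.012, -0.015, 0.023],
    [-0.024, -0.03, 0.046],
    [-0.034, -0.044, 0.066],
    [-0.034, -0.044, 0.066]
  ],
  "rot": [
    [0, 0, 0],
    [0, 0, 0],
    [0, 0, 0],
    [0, 0, 0],
    [0, 0, 0]
  ],
  "grip": 0.6
}}

```text
time: 15.9
ee_pos: [0.5399, -0.2259, 0.1166]
eef_rot: [0.847, 0.408, 0.308, -0.145]
ft_force: [0.7, -1.5, 0.7]
width: 0.052
grip_force: 0.0
```

```bash
python3 -c "
from h import *
st()
a=save('wrist','w9.png')
s=r.camera('side')
for l in ['lever_pivot','lever_knob','middle_sample_mid','lamp_knob','lamp_mark','nest_centre','ring_light']: spot(l,'side',1)
for l in ['lever_pivot','lever_knob','middle_sample_mid','v_block','lamp_knob','lamp_mark']: spot(l,'wrist',1)
c=cv2.resize(a[120:330,150:430],None,fx=2.14,fy=2.14,interpolation=3)
d=cv2.resize(s[170:260,230:350],None,fx=5,fy=5,interpolation=3)
b=np.zeros((600,800,3),np.uint8);b[:300]=cv2.resize(c,(400,300))[:,:1]*0 
b[:c.shape[0],:c.shape[1]]=c; d=cv2.resize(d,(800,600))[:,:] if False else d
cv2.imwrite('pics/c9.png',c[:,:,::-1]); cv2.imwrite('pics/d9.png',d[:,:,::-1])
"
```

```text
t 15.9 grasp along -0.0482 lat -0.0041 z 0.1312 F ex -0.76 ey -1.48 z 0.68 w 0.0520 gf 0.0
lever_pivot side 0.6 [ 0.5364 -0.2248  0.0397]
lever_knob side 0.73 [0.3539 0.1246 0.0344]
middle_sample_mid side 0.66 [ 0.5949 -0.1426  0.0236]
lamp_knob side 0.79 [ 0.517  -0.0154  0.1253]
lamp_mark side 0.85 [ 0.5709 -0.0943  0.0881]
nest_centre side 0.72 [ 0.5982 -0.1509  0.0043]
ring_light side 0.6 [ 0.5973 -0.1436  0.1451]
lever_pivot wrist 0.59 [ 0.5372 -0.2229  0.0373]
lever_knob wrist 0.83 [ 0.5714 -0.1815  0.0564]
middle_sample_mid wrist 0.82 [ 0.6007 -0.1409  0.0164]
v_block wrist 0.67 [ 0.613  -0.1243  0.004 ]
lamp_knob wrist 0.62 [ 0.52   -0.0094  0.1218]
lamp_mark wrist 0.62 [ 0.5693 -0.0854  0.0873]
```

View pics/w9.png

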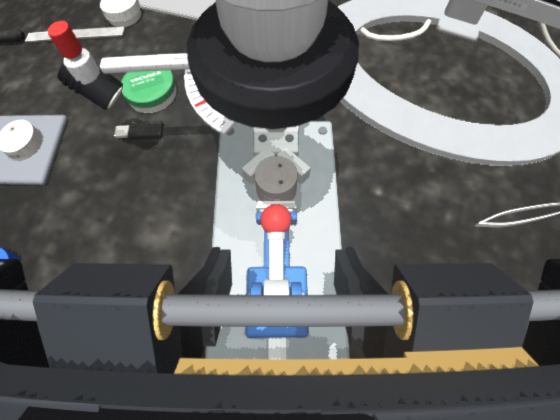

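The wrist view shows the lever down with its knob at (276,219), and the sample at (277,176) held in the vee by the pad (row ~206). I'll check the pad compression numerically, comparing this picture with w1/w2, where the pad was relaxed.

```bash
python3 - <<'E'
import cv2,numpy as np
for f,cx,r0,r1,o in(("w2",287.5,205,250,20),("w9",276,190,226,17)):
    a=cv2.imread(f"pics/{f}.png")[:,:,::-1].astype(int)
    h=cv2.cvtColor(a.astype(np.uint8),cv2.COLOR_RGB2HSV)
    m=((h[:,:,0]<8)|(h[:,:,0]>172))&(h[:,:,1]>130)&(h[:,:,2]>90);m[:170]=0;m[300:]=0;m[:,:240]=0;m[:,330:]=0
    y,x=np.nonzero(m);print(f,"knob",x.min(),x.max(),y.min(),y.max())
    for c in (int(cx-o),int(cx),int(cx+o)):
        print(c,[(r,*a[r,c]) for r in range(r0,r1)])
E
```

```text
w2 knob 269 305 230 262
267 [(205, np.int64(214), np.int64(222), np.int64(223)), (206, np.int64(215), np.int64(223), np.int64(224)), (207, np.int64(214), np.int64(222), np.int64(223)), (208, np.int64(214), np.int64(222), np.int64(223)), (209, np.int64(214), np.int64(222), np.int64(223)), (210, np.int64(215), np.int64(223), np.int64(224)), (211, np.int64(215), np.int64(223), np.int64(224)), (212, np.int64(215), np.int64(223), np.int64(224)), (213, np.int64(216), np.int64(224), np.int64(225)), (214, np.int64(215), np.int64(224), np.int64(225)), (215, np.int64(216), np.int64(224), np.int64(225)), (216, np.int64(216), np.int64(224), np.int64(225)), (217, np.int64(222), np.int64(228), np.int64(228)), (218, np.int64(254), np.int64(254), np.int64(253)), (219, np.int64(254), np.int64(255), np.int64(255)), (220, np.int64(254), np.int64(254), np.int64(254)), (221, np.int64(237), np.int64(239), np.int64(237)), (222, np.int64(253), np.int64(254), np.int64(253)), (223, np.int64(254), np.int64(254), np.int64(254)), (224, np.int64(254), np.int64(255), np.int64(255)), (225, np.int64(254), np.int64(2
[... 10825 characters left out ...]
), np.int64(149), np.int64(221)), (213, np.int64(104), np.int64(154), np.int64(228)), (214, np.int64(107), np.int64(159), np.int64(232)), (215, np.int64(110), np.int64(165), np.int64(238)), (216, np.int64(117), np.int64(179), np.int64(247)), (217, np.int64(109), np.int64(164), np.int64(237)), (218, np.int64(102), np.int64(148), np.int64(222)), (219, np.int64(92), np.int64(125), np.int64(184)), (220, np.int64(80), np.int64(97), np.int64(133)), (221, np.int64(78), np.int64(92), np.int64(122)), (222, np.int64(76), np.int64(89), np.int64(119)), (223, np.int64(79), np.int64(91), np.int64(115)), (224, np.int64(115), np.int64(124), np.int64(137)), (225, np.int64(201), np.int64(211), np.int64(214))]
```

```bash
python3 - <<'E'
from h import *
import h
s=r.read_state();Tn=np.array(r.camera_model("wrist")["T"])
def tool(p,Rm): T=np.eye(4);T[:3,:3]=Rm;T[:3,3]=p;return T
C=np.linalg.inv(tool(s["ee_pos"],R.from_quat(s["eef_rot"]).as_matrix()))@Tn
m0=r.camera_model("wrist")
class F:
    def camera_model(self,c): return {**m0,"T":Tw}
h.r=F()
ex,ey=ax()
R2=R.from_rotvec([.0042,.0029,.0046]).as_matrix()@Rt(40)
for n,T,u,rows in(("w2",tool([.53368,-.22299,.08277],R2)@C,287,(217.6,226.3,232.9,242.8)),("w9",Tn,276,(200.5,208,210.9,219.3))):
    Tw=T
    for z in(.0235,.020): 
        a=[h.ray("wrist",(u,q+.0),z)@ex for q in rows];print(n,z,np.diff(a)*1000,(a[0]-a[2])*1000)
E
```

```text
w2 0.0235 [-6.61015078 -4.92733518 -7.25594711] 11.537485959259575
w2 0.02 [-6.70867661 -5.00077826 -7.36409868] 11.709454861225016
w9 0.0235 [-6.69115149 -2.55491065 -7.30201931] 9.246062148468015
w9 0.02 [-6.7796173  -2.58868993 -7.39856158] 9.36830722374693
```

Compression comes out at 2.3–2.4 mm, about half-way, so the clamp is done. Next is the lamp.

```bash
python3 - <<'E'
from h import *
Rd=R.from_euler("x",np.pi).as_matrix()  # x fwd, z down
print(Rd.round(2),rv(Rd),r.read_state()["ee_pos"],r.read_state()["joint_positions"].round(2))
v=rv(Rd);p=r.read_state()["ee_pos"]
print(np.array([.45,-.16,.24])-p,np.array([.50,-.013,.22])-p)
E
```

```text
[[ 1.  0.  0.]
 [ 0. -1. -0.]
 [ 0.  0. -1.]] [-0.3143  0.6492 -0.8631] [ 0.54013072 -0.22028701  0.11259175] [ 1.05  0.42 -0.42  1.8  -0.63  1.04  0.35]
[-0.09013072  0.06028701  0.12740825] [-0.04013072  0.20728701  0.10740825]
```

Request:
{"api": "arm_command", "payload": {
  "xyz": [
    [-0.012, -0.012, 0.03],
    [-0.03, -0.02, 0.06],
    [-0.05, -0.015, 0.09],
    [-0.07, 0.005, 0.115],
    [-0.085, 0.03, 0.127],
    [-0.09, 0.06, 0.127],
    [-0.09, 0.09, 0.127],
    [-0.085, 0.12, 0.12],
    [-0.075, 0.15, 0.115],
    [-0.065, 0.18, 0.11],
    [-0.05, 0.2, 0.107],
    [-0.04, 0.207, 0.107],
    [-0.04, 0.207, 0.107],
    [-0.04, 0.207, 0.107]
  ],
  "rot": [
    [0, 0, 0],
    [-0.02, 0.041, -0.054],
    [-0.055, 0.11, -0.15],
    [-0.086, 0.177, -0.235],
    [-0.117, 0.242, -0.322],
    [-0.15, 0.31, -0.41],
    [-0.18, 0.374, -0.497],
    [-0.212, 0.438, -0.582],
    [-0.243, 0.502, -0.667],
    [-0.274, 0.566, -0.753],
    [-0.3, 0.62, -0.824],
    [-0.3143, 0.649, -0.863],
    [-0.3143, 0.649, -0.863],
    [-0.3143, 0.649, -0.863]
  ]
}}

```text
time: 17.82
ee_pos: [0.5016, -0.0094, 0.2193]
eef_rot: [1.0, -0.002, -0.001, -0.0]
ft_force: [-0.5, 0.2, -0.1]
width: 0.0522
grip_force: 0.0
```

```bash
python3 - <<'E'
from h import *
s=r.read_state();print(s["time"],s["ee_pos"],rv(R.from_euler("x",np.pi).as_matrix()),s["joint_positions"].round(2))
a=save("wrist","w10.png")
for l in["lamp_knob","lamp_pointer","lamp_mark"]: spot(l,"wrist",1)
h=cv2.cvtColor(a,cv2.COLOR_RGB2HSV);m=((h[:,:,0]<6)|(h[:,:,0]>174))&(h[:,:,1]>140)&(h[:,:,2]>80)
n,l,st_,c=cv2.connectedComponentsWithStats(m.astype(np.uint8))
for i in range(1,n):
    if st_[i,4]>8: print(st_[i],c[i].round(1),ray("wrist",c[i],.138)[:2].round(4),ray("wrist",c[i],.09)[:2].round(4))
E
```

```text
17.8167 [ 0.50157544 -0.00939341  0.21931516] [-0.0008 -0.0021  0.0032] [ 0.71  0.14 -0.84  1.75  0.1   1.31 -1.72]
lamp_knob wrist 0.94 [ 0.5233 -0.0194  0.1226]
lamp_pointer wrist 0.77 [ 0.5803 -0.0634  0.0912]
lamp_mark wrist 0.77 [ 0.5688 -0.0989  0.0923]
[384 104   5  16  35] [386.2 111.4] [ 0.5754 -0.0852] [ 0.5742 -0.0989]
[279 179  21  24 388] [288.7 190.8] [ 0.5201 -0.0198] [ 0.5081 -0.0207]
```

Request:
{"api": "arm_command", "payload": {
  "xyz": [
    [0.008, -0.003, -0.015],
    [0.0174, -0.0056, -0.04],
    [0.0174, -0.0056, -0.07],
    [0.0174, -0.0056, -0.09],
    [0.0174, -0.0056, -0.097],
    [0.0174, -0.0056, -0.097]
  ],
  "rot": [
    [0, 0, 0],
    [0, 0, 0],
    [0, 0, 0],
    [0, 0, 0],
    [0, 0, 0],
    [0, 0, 0]
  ]
}}

```text
time: 18.52
ee_pos: [0.5161, -0.0203, 0.1216]
eef_rot: [1.0, -0.0, -0.001, 0.0]
ft_force: [-0.3, 0.9, 0.6]
width: 0.0521
grip_force: 0.0
```

Request:
{"api": "arm_command", "payload": {
  "xyz": [
    [0, 0, 0],
    [0, 0, 0],
    [0, 0, 0],
    [0, 0, 0],
    [0, 0, 0],
    [0, 0, 0],
    [0, 0, 0],
    [0, 0, 0]
  ],
  "rot": [
    [0, 0, 0],
    [0, 0, 0],
    [0, 0, 0],
    [0, 0, 0],
    [0, 0, 0],
    [0, 0, 0],
    [0, 0, 0],
    [0, 0, 0]
  ],
  "grip": 0,
  "squeeze": 12
}}

```text
time: 19.18
ee_pos: [0.5171, -0.018, 0.1227]
eef_rot: [1.0, 0.001, -0.0, -0.0]
ft_force: [-2.7, 4.0, 3.8]
width: 0.0145
grip_force: 12.0
```

```bash
python3 - <<'E'
from h import *
s=r.read_state();print(s["time"],s["ee_pos"],s["ft_force"],s["width"],s["grip_force"])
r.camera("wrist");r.camera("top")
for c in("wrist","top"):
  for l in["lamp_knob","lamp_pointer","lamp_mark"]: spot(l,c,1)
E
```

```text
19.1833 [ 0.51711969 -0.01802652  0.12271355] [-2.68557409  3.98032628  3.84990518] 0.014454442273896454 12.000574171543121
lamp_knob wrist 0.64 [ 0.5185 -0.021   0.1224]
lamp_pointer wrist 0.58 [ 0.5798 -0.0616  0.0904]
lamp_mark wrist 0.6 [ 0.5701 -0.0937  0.0938]
lamp_pointer top 0.45 [ 0.5796 -0.0633  0.0945]
lamp_mark top 0.61 [ 0.5662 -0.092   0.0916]
```

Request:
{"api": "arm_command", "payload": {
  "xyz": [
    [-0.0026, -0.004, 0],
    [-0.0056, -0.0084, 0],
    [-0.0082, -0.0128, 0],
    [-0.0105, -0.0171, 0],
    [-0.0127, -0.0216, 0],
    [-0.0147, -0.0261, 0],
    [-0.0167, -0.0308, 0],
    [-0.0184, -0.0354, 0],
    [-0.02, -0.0402, 0],
    [-0.0214, -0.0449, 0],
    [-0.0227, -0.0498, 0],
    [-0.0237, -0.0546, 0],
    [-0.0247, -0.0602, 0],
    [-0.0255, -0.066, 0],
    [-0.0255, -0.066, 0],
    [-0.0255, -0.066, 0],
    [-0.0255, -0.066, 0]
  ],
  "rot": [
    [0, 0, 0],
    [0, 0, 0],
    [0, 0, 0],
    [0, 0, 0],
    [0, 0, 0],
    [0, 0, 0],
    [0, 0, 0],
    [0, 0, 0],
    [0, 0, 0],
    [0, 0, 0],
    [0, 0, 0],
    [0, 0, 0],
    [0, 0, 0],
    [0, 0, 0],
    [0, 0, 0],
    [0, 0, 0],
    [0, 0, 0]
  ]
}}

```text
time: 21.0
ee_pos: [0.492, -0.0856, 0.1227]
eef_rot: [1.0, -0.0, 0.0, 0.0]
ft_force: [-2.5, -1.6, 2.3]
width: 0.0146
grip_force: 12.0
```

```bash
python3 - <<'E'
from h import *
s=r.read_state();print(s["time"],s["ee_pos"],s["ft_force"],s["width"],s["grip_force"])
save("wrist","w11.png");r.camera("top")
for c in("wrist","top"):
  for l in["lamp_knob","lamp_pointer","lamp_mark"]: spot(l,c,1)
E
```

```text
21.0 [ 0.4919709 -0.0856185  0.122678 ] [-2.5440822  -1.60762847  2.28674722] 0.014590858075467256 12.000615745782852
lamp_knob wrist 0.77 [ 0.4918 -0.0875  0.1221]
lamp_pointer wrist 0.95 [ 0.5685 -0.0916  0.092 ]
lamp_mark wrist 0.89 [ 0.5704 -0.0934  0.0919]
```

```bash
python3 - <<'E'
from h import *
a=cv2.imread("pics/w11.png");s=save("side","s11.png")[:,:,::-1]
P=[.570,-.093,.091];u=proj("wrist",P);v=proj("side",P);print(u,v)
def crop(i,c,w,h,f):
    x=int(np.clip(c[0]-w/2,0,560-w));y=int(np.clip(c[1]-h/2,0,420-h));print(x,y,f);return cv2.resize(i[y:y+h,x:x+w],None,fx=f,fy=f,interpolation=3)
cv2.imwrite("pics/c11.png",np.hstack([crop(a,u,150,190,3),crop(s,v,58,95,6)]))
E
```

```text
[295.26180322 108.58674723] [270.66961103 206.70677096]
220 13 3
241 159 6
```

View pics/c11.png

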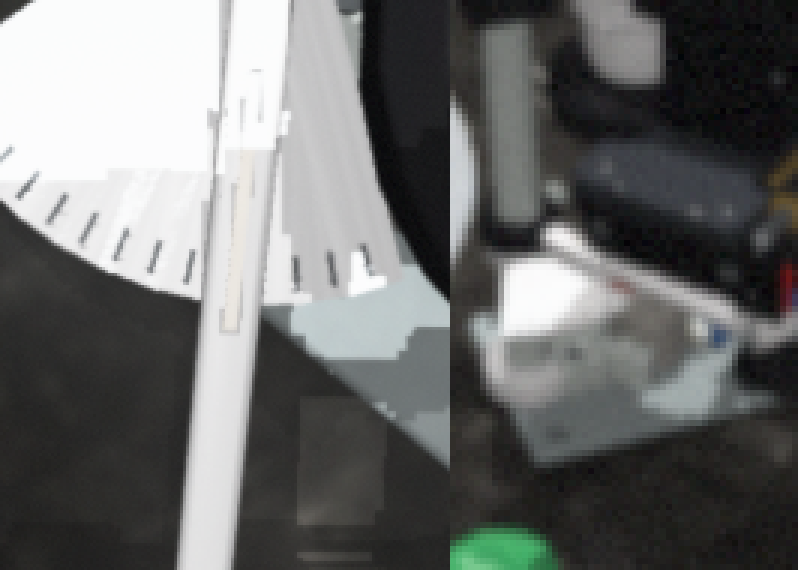

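The crop shows the arm crossing the quadrant at about x=236, with ticks either side at x=190 and x=295 and the red mark hidden under the arm. I'll compare it numerically with w10, where the mark is visible.

```bash
python3 - <<'E'
from h import *
import h
s=r.read_state();Tn=np.array(r.camera_model("wrist")["T"])
def tool(p,Rm): T=np.eye(4);T[:3,:3]=Rm;T[:3,3]=p;return T
R0=R.from_euler("x",np.pi).as_matrix()
C=np.linalg.inv(tool(s["ee_pos"],R.from_quat(s["eef_rot"]).as_matrix()))@Tn
m0=r.camera_model("wrist")
class F:
    def camera_model(self,c): return {**m0,"T":Tw}
h.r=F()
Z=.088
T10=tool([.50157544,-.00939341,.21931516],R.from_rotvec([.0008,.0021,-.0032]).as_matrix()@R0)@C
col=np.array([.6335,-.1009])
for n,T in(("w10",T10),("w11",Tn)):
    Tw=T;a=cv2.imread(f"pics/{n}.png").astype(np.uint8);g=cv2.cvtColor(a,cv2.COLOR_BGR2GRAY)
    ang=np.radians(np.arange(130,200,.5));rad=np.arange(.055,.080,.001)
    M=np.array([[h.proj("wrist",[*(col+rr*np.array([np.cos(t),np.sin(t)])),Z]) for t in ang] for rr in rad],np.float32)
    pol=cv2.remap(a,M[:,:,0],M[:,:,1],cv2.INTER_LINEAR);np.save(n+".npy",pol)
    cv2.imwrite(f"pics/pol_{n}.png",cv2.resize(pol,None,fx=5,fy=10,interpolation=0))
    G=pol.astype(int).sum(2)//3
    Rr=pol[:,:,2].astype(int)-pol[:,:,1]
    print(n,"red:",[(ang_,int(v)) for ang_,v in zip(np.degrees(ang).round(1).tolist(),Rr.max(0)) if v>60])
    for k in range(4,25,3): print(round(rad[k]*1000)," ".join(str(v//10) for v in G[k]))
E
```

```text
w10 red: [(172.5, 75), (173.0, 127), (173.5, 156), (174.0, 165), (174.5, 151), (175.0, 119), (175.5, 61)]
59 25 25 25 25 25 25 25 25 25 25 25 25 25 24 23 21 17 16 16 20 24 25 25 25 25 25 25 25 25 25 25 25 25 25 25 25 25 25 24 23 22 24 25 25 25 25 25 25 25 25 25 24 24 24 25 25 25 25 25 25 25 25 24 24 24 24 25 25 25 25 25 25 25 25 25 24 24 24 25 25 25 25 25 25 24 21 16 14 13 14 17 21 24 25 25 25 25 25 24 24 24 25 25 25 25 25 25 25 25 25 24 23 23 24 25 25 25 25 25 25 25 25 24 23 24 25 25 25 25 25 25 24 23 20 18 17 17 19 20 20
62 25 25 25 25 24 23 24 25 25 25 25 25 25 25 25 23 19 14 15 20 23 25 25 25 25 25 25 25 25 25 25 25 25 25 25 25 25 25 24 23 22 23 25 25 25 25 25 25 25 25 25 24 22 24 25 25 25 25 25 25 25 25 25 23 22 23 25 25 25 25 25 25 25 25 24 23 22 23 25 25 25 25 25 25 25 20 16 14 14 15 19 22 25 25 25 25 25 25 24 23 23 24 25 25 25 25 25 25 25 25 24 22 21 24 25 25 25 25 25 25 25 25 23 22 22 24 25 25 25 25 25 25 25 24 20 14 16 18 20 20
65 25 25 25 25 25 25 25 25 25 25 25 25 25 25 25 24 23 22 19 20 23 25 25 25 25 25 25 25 25 25 25 25 25 25 25 25 25 25 25 25 25 25 25 25 25 25 25 25 2
[... 3651 characters left out ...]
 19 19 19 19 19 19 19 19 19 19 19 19 19 19 19
74 4 4 5 4 4 4 4 4 4 4 4 4 4 4 4 5 5 5 5 5 5 5 5 5 5 5 5 5 5 5 5 5 5 5 5 5 5 5 5 5 5 5 5 5 5 5 5 5 5 5 5 5 4 5 4 4 4 5 5 5 5 5 5 5 5 4 4 4 5 5 5 5 5 5 5 5 5 5 4 6 14 19 21 22 23 23 23 23 22 22 22 22 22 22 21 19 13 6 4 4 4 4 4 4 4 4 4 5 6 8 12 17 18 19 19 19 19 19 19 19 19 19 19 19 19 19 19 19 20 19 19 19 19 19 19 19 19 19 19 19
77 4 4 4 4 4 4 4 4 4 4 4 4 4 4 4 4 4 4 4 4 5 5 5 5 5 6 6 6 5 5 5 5 5 5 5 5 4 4 5 4 5 4 4 4 4 4 4 4 4 4 4 4 4 4 4 5 5 5 4 5 4 5 5 4 5 5 5 5 5 5 5 5 5 5 5 4 5 4 4 5 10 18 21 22 23 23 23 23 22 22 22 22 22 22 20 18 11 5 5 4 4 4 4 4 4 4 4 4 4 4 4 4 4 6 8 11 13 15 16 16 17 18 18 19 19 19 19 19 19 19 19 19 19 19 19 19 19 19 15 11
```

Shift between the two views is −1.5°, so the arm is about 1° past the mark. The pinch geometry gives 0.6°, so I'll nudge it back 2 mm.

Request:
{"api": "arm_command", "payload": {
  "xyz": [
    [0, 0.001, 0],
    [0, 0.002, 0],
    [0, 0.002, 0],
    [0, 0.002, 0]
  ],
  "rot": [
    [0, 0, 0],
    [0, 0, 0],
    [0, 0, 0],
    [0, 0, 0]
  ]
}}

```text
time: 21.78
ee_pos: [0.4922, -0.0828, 0.1227]
eef_rot: [1.0, 0.0, 0.0, 0.0]
ft_force: [0.5, -1.2, 0.7]
width: 0.0144
grip_force: 12.0
```

```bash
python3 - <<'E'
from h import *
s=r.read_state();p=s["ee_pos"];print(s["time"],p,s["ft_force"],np.degrees(np.arctan2(p[1]+.1009,p[0]-.6335)))
save("wrist","w12.png")
col=np.array([.6335,-.1009]);a=cv2.imread("pics/w12.png")
ang=np.radians(np.arange(130,200,.5))
for rr in(.062,.071,.077):
    M=np.array([[proj("wrist",[*(col+rr*np.array([np.cos(t),np.sin(t)])),.088]) for t in ang]],np.float32)
    print(" ".join(str(v//10) for v in (cv2.remap(a,M[:,:,0],M[:,:,1],1).astype(int).sum(2)//3)[0]))
E
```

```text
21.7833 [ 0.49223558 -0.08277603  0.1227339 ] [ 0.48397246 -1.15439837  0.7476837 ] 172.6889941946205
25 24 21 17 21 24 25 25 25 25 25 25 25 24 17 14 20 23 24 24 23 23 23 23 23 21 15 15 20 22 23 24 23 23 23 23 23 21 16 16 22 23 23 23 23 23 24 24 24 21 14 16 22 23 23 23 23 23 23 23 23 20 15 17 23 23 23 23 23 23 23 23 23 21 12 13 18 15 17 20 22 23 23 23 23 22 22 23 23 23 22 22 22 22 21 19 17 12 11 16 22 23 23 23 23 23 23 23 23 16 10 14 19 19 19 19 19 19 19 19 19 15 10 15 21 24 25 25 25 25 25 25 23 16 12 15 18 19 19 19
4 4 4 4 4 4 5 5 5 5 5 5 5 5 5 5 5 5 4 5 5 5 5 5 5 5 5 5 5 5 5 5 5 5 5 5 5 5 5 5 5 5 5 5 5 4 4 4 4 4 4 4 4 4 4 4 4 4 4 5 4 5 5 4 5 5 4 4 4 4 4 4 5 4 5 4 4 5 9 16 20 22 23 23 23 23 22 22 22 22 22 22 22 21 19 16 7 4 4 4 4 4 5 7 11 16 18 19 19 20 20 20 20 20 20 20 19 20 20 20 19 19 20 20 20 20 20 20 20 20 20 20 19 19 19 19 19 19 19 19
4 4 4 4 4 4 4 4 4 4 4 4 4 4 4 4 4 4 4 4 4 5 5 5 5 6 6 5 5 5 5 5 5 5 5 5 4 4 5 5 4 4 4 4 4 4 4 4 4 4 4 4 4 4 4 5 5 4 4 4 4 4 4 4 5 5 5 5 5 5 5 5 5 5 4 4 4 4 5 12 18 20 22 23 23 23 23 23 22 22 22 22 22 20 18 11 5 5 4 4 4 4 4 4 4 4 4 4 4 4 4 4 5 7 9 10 12 13 14 15 16 17 17 18 19 19 19 19 19 19 19 19 19 15 11 11 11 11 11 11
```

The arm centre (index ~86.3 after parallax) now coincides with the hidden mark tick (86.2). Release and withdraw upward.

Request:
{"api": "arm_command", "payload": {
  "xyz": [
    [0, 0, 0],
    [0, 0, 0],
    [0, 0, 0],
    [0, 0, 0]
  ],
  "rot": [
    [0, 0, 0],
    [0, 0, 0],
    [0, 0, 0],
    [0, 0, 0]
  ],
  "grip": 0.5
}}

```text
time: 22.17
ee_pos: [0.492, -0.0829, 0.1227]
eef_rot: [1.0, 0.0, 0.0, 0.0]
ft_force: [0.3, 0.4, 0.2]
width: 0.0333
grip_force: 0.0
```

Request:
{"api": "arm_command", "payload": {
  "xyz": [
    [0, 0, 0.01],
    [0, 0, 0.03],
    [0, 0, 0.055],
    [-0.01, 0, 0.085],
    [-0.03, 0.01, 0.11],
    [-0.05, 0.03, 0.12],
    [-0.06, 0.04, 0.12],
    [-0.06, 0.04, 0.12],
    [-0.06, 0.04, 0.12]
  ],
  "rot": [
    [0, 0, 0],
    [0, 0, 0],
    [0, 0, 0],
    [0, 0, 0],
    [0, 0, 0],
    [0, 0, 0],
    [0, 0, 0],
    [0, 0, 0],
    [0, 0, 0]
  ]
}}

```text
time: 22.92
ee_pos: [0.432, -0.0429, 0.2436]
eef_rot: [1.0, 0.0, 0.001, 0.001]
ft_force: [0.6, -0.3, 0.7]
width: 0.0436
grip_force: 0.0
```

```bash
python3 - <<'E'
from h import *
s=r.read_state();print(s["time"],s["ee_pos"],s["ft_force"],s["width"])
a=save("wrist","w13.png");r.camera("top");r.camera("side")
for c in("wrist","side","top"):
  for l in["lamp_knob","lamp_pointer","lamp_mark","lever_pivot","lever_knob","middle_sample_mid"]: spot(l,c,1)
E
```

```text
22.9167 [ 0.43203773 -0.04291144  0.24357465] [ 0.55417085 -0.27278592  0.67771153] 0.04362328864703907
lamp_knob wrist 0.69 [ 0.4933 -0.0832  0.1174]
lamp_pointer wrist 0.96 [ 0.5689 -0.0902  0.0907]
lamp_mark wrist 0.72 [ 0.5663 -0.0939  0.0909]
lever_pivot wrist 0.65 [ 0.5357 -0.2271  0.0437]
lever_knob wrist 0.82 [ 0.5719 -0.1865  0.0577]
middle_sample_mid wrist 0.72 [ 0.5981 -0.1467  0.019 ]
lamp_knob side 0.73 [ 0.488  -0.0835  0.1246]
lamp_pointer side 0.83 [ 0.5687 -0.0912  0.0917]
lamp_mark side 0.83 [ 0.5701 -0.0956  0.0935]
lever_pivot side 0.8 [ 0.5348 -0.2256  0.0408]
lever_knob side 0.5 [ 0.5631 -0.1876  0.0566]
middle_sample_mid side 0.73 [ 0.7008 -0.397   0.0431]
lamp_pointer top 0.49 [ 0.5298 -0.2283  0.0414]
lamp_mark top 0.62 [ 0.5665 -0.093   0.0897]
lever_pivot top 0.88 [ 0.5288 -0.2292  0.0426]
lever_knob top 0.53 [3.865e-01 7.880e-02 2.000e-04]
```

```bash
python3 -c "
from bench import r
print(r.close_job())"
```

```text
the job is handed in; nothing more can be done
None
```

The job is handed in at about 23 s of the 58 s allowed: the sample is seated in the vee, the jaw is locked with its face pressed in about 2.4 mm, the lever is fully down, and the lamp arm is centred over the red mark, all judged from my own measurements since the hand-in gave no verdict.

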